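Roll a wheel axle into the V-block and butt it against the end stop

TASK

Using only the fingertips or the outside of the fingers, roll the loose steel wheel axle along the bench, up the V-block's ramp and into its groove, then push the axle endways along the groove until its end is up against the yellow end stop, and leave it lying there. Do not pick the axle up, and leave the other things on the bench as they are.

Things in the scene. Friction and masses are not known exactly. Their poses are not given: they have to be found in the camera images.
- axle: Loose wheel axle: polished, oiled steel bar (friction about 0.3), diameter 36 mm, length 170 mm, 0.35 to 0.7 kg, black end centres, brass stripe round its middle. Lies on its side, rolls freely. Origin at its middle, on its axis; x along the bar (y, z turn as it rolls). Starts 0.16 to 0.22 m from the groove on the ramp's side, skewed up to 0.12 rad from it, its middle 40 to 55 mm towards +x of the V-block's origin.
- vblock: V-block fixed to the bench: blue block, bare metal ramp, yellow end stop. Origin on the bench under the groove's bottom, at mid-length; x along the groove, y out towards the ramp, z up. Ramp and groove run x = -80 to 80 mm. Groove: V with 30 degree flanks, bottom 3 mm above the bench at y = 0. Far flank climbs to 22.6 mm at y = -34 mm; flat top on to y = -48 mm. Open at its +x end.
- lip (a point): Point on the lip between ramp and groove, at mid-length: V-block frame x = 0, y = 15 mm, z = 11.7 mm. From here the ramp falls straight to bench level at y = 97 mm. Slow pushing rolls the axle over the lip; it then drops into the groove by itself. A skewed axle rolls at right angles to itself, so it creeps endways.
- stop (a point): Point on the working face of the yellow end stop: V-block frame x = -80 mm, y = 0, z = 23.8 mm. The stop is an upright plate closing the groove's -x end: 10 mm thick (x = -90 to -80 mm), y = -48 to 16 mm, 50 mm high.
- seat (a point): Where the axle's middle ends up when it lies in the groove against the stop: V-block frame x = 5 mm, y = 0, z = 23.8 mm. The axle's other end is then at x = 90 mm, 10 mm past the open end of the block.
- pad_a: Brake pad, 75 x 40 x 12 mm, lying beyond the V-block's open end. A bystander; origin under its centre.
- pad_b: Second brake pad, 75 x 40 x 12 mm, off to the robot's right. A bystander; origin under its centre.
- bearing: Steel ball bearing, 52 mm across, 15 mm high, lying flat behind the V-block (vblock -y side). A bystander; origin under its centre.
- socket: Dark steel socket, 28 mm across, 50 mm tall, standing behind the V-block (-y side). A bystander; origin under its centre.
- bush: Brass flanged bush, 32 mm across, 40 mm tall, standing past the ramp's +x side. A bystander; origin under its centre.
- spray: Spray can, 64 mm across, 190 mm tall, standing to the robot's left. A bystander; origin under its centre.
- driver: Screwdriver with green handle, 200 mm long, lying off to the robot's left. A bystander.
Not all that is in view belongs to the job. Several things have the shape of the axle; the one meant has the colours described above.

How it is judged:
By the outcome, as a careful person would: the job done as asked, in the order asked, and still so for the second after the job is handed in, with the robot touching nothing.
It also fails if it takes over 54 s, if anything falls off the work surface, if the arm or the gripper's body presses on something with over 40 N, if the wrist force passes 120 N, or if a joint passes its speed limit or range.

ROBOT

A 6-joint arm with a two-finger parallel gripper is mounted at the origin on the work surface. World frame = base frame: x ahead of the robot, y to its left, z up, the work surface at z = 0. Lengths are in m, angles in rad, forces in N, time in s.
With the tool pointing down it reaches from about 0.325 to 0.775 m from the base axis. Payload 5.5 kg.
Tool frame: the origin (TCP) lies between the finger pads; the fingertips stand 25 mm ahead of it and the grasp point (between the pads) lies 6 mm ahead of it; y points along the fingers, z is the direction in which the jaws open and shut, and the axes are right-handed (so a half turn about y gives the same grasp; the last joint's range is limited). The gripper opens to 85 mm and grips with 20 to 120 N. Pads are 22 mm wide; open, the fingers measure 114 mm over their backs; the gripper's body (76 mm by 85 mm) begins 54 mm behind the grasp point. The pads swing forward as they close: fully open they stand 13 mm farther back than shut.
Start: joints at [-1.183, 0.091, 1.231, -0, 1.82, -0.057], TCP at [0.258, -0.542, 0.256] pointing down, gripper open.
Joint ranges: [-2.87, 2.87], [-0.86, 2.18], [0.17, 2.46], [-1.51, 4.65], [0.06, 2.69], [-2.65, 2.65]. Speed limits (rad/s): [2.57, 2.57, 3.01, 3.14, 3.14, 3.14].

INTERFACE

Orientations are given as a 3x3 rotation matrix whose columns are the frame's x, y, z axes.
In Python, from plant import bot, optics gives the robot as it stands. The module is installed in compiled form; this text tells all that it offers.
- The arm moves only by the shell command python3 -m pendant 'ROWS' [FORCE]. ROWS is JSON, a list of rows, each an object of numbers: "gripper": the opening, from 0 (shut) to 1 (fully open); "tx", "ty", "tz": the shift along the tool's x, y, z in m; "turn": the turn about the tool's y in rad. In form: [{"gripper": .., "tx": .., "ty": .., "tz": .., "turn": ..}, ...]. A call has exactly 5 rows; each row shifts and turns the commanded pose from where the row before left it, along the tool's axes as they then stand; what a row does not reach is not made up. A row lasts 1/8 s, in which the tool goes at most 62.5 mm and 10.7 degrees, less where a joint would pass 70% of its speed; a pose out of reach is approached as far as the arm can. A call with a gripper value outside its range is refused whole. The fingers move at their own pace and stop on an object; FORCE is the grip in N (left out, the last holds). Time passes only in rows, so rows that do not move let the fingers close, or fill a call up. It gives the time, the measured TCP pose, the force and the opening at its end, in the units of the state.
- bot.get_state(): the state, without advancing time (a new reading comes with each control period).
- optics.grab_frame(name): name is "side" or "top" or "wrist"; returns a dict with "pixels" (420x560x3 uint8, red, green, blue), "intrinsics" (3x3 intrinsics, pixels), "position" and "attitude" of the camera in the world. Camera axes: x right, y down, z forward; pixel columns grow to the right and rows downward; lengths in m; the calibration is good to about 2 mm. A picture is of the moment at which its call begins. There is no depth.
- bot.finish_job(): hands the job in, once; it reports no verdict.
Trained networks look in the newest picture that a camera, given by its name, has taken for a name from the list of things; names that differ only in an ending like _2 or _b are one class to them, and where a whole thing is asked for, a point or a joint stands for the part that bears it (a point fixed in the world has none). Each returns a list of dicts, best first, with "p" (0 to 1); they miss things now and then, are a little off and sometimes report something else, mostly with a low value. They report only what shows in the picture. A call takes as long as a camera call. They do not tell look-alikes from the thing itself.
- optics.find_in(target, camera): "location" ([x, y, z] in m, in world coordinates, good to about 4 mm: the middle of the surface that is visible of it).
- optics.silhouettes(target, camera): "mask" (420x560 bool, what is visible of it).
The state is a dict: "time_s": time; "joint_positions": joint angles; "joint_vel": joint speeds; "tau": joint torques, N m; "tcp_pos": TCP position; "eef_rot": TCP orientation; "contact_force": force on the tool from outside, world axes, zero at the start; "ft_torque": the same for the moment, N m; "width": finger opening in m.
Only numpy, scipy, OpenCV 4.12 (cv2) and the standard library are available. Lean on these libraries where they do the work, as an engineer would, in place of code of your own. Each camera call takes 0.05 s, during which the arm holds its last target.

## Working session

There is one attempt and no reset: what is moved stays moved. The work goes in short steps, Python scripts to look and compute and a shell command to move; the robot and the scene stay as the last step left them, time stands still between calls to the robot, and variables do not carry over. Pictures are saved under pics/ and viewed, and the job is handed in when it is done.

```bash
mkdir -p pics; python3 - <<'E'
from plant import bot, optics
import cv2, numpy as np
s=bot.get_state()
for k in s: print(k,np.round(s[k],3).tolist())
for n in ["side","top"]:
    f=optics.grab_frame(n); cv2.imwrite(f"pics/{n}0.png",f["pixels"][:,:,::-1])
    print(n,f["position"],np.round(f["attitude"],3).tolist(),f["intrinsics"].tolist() if hasattr(f["intrinsics"],'tolist') else f["intrinsics"])
for t in ["axle","vblock","lip","stop","pad_a","bush","spray"]:
    for c in ["top","side"]:
        print(t,c,[(np.round(d["location"],3).tolist(),round(float(d["p"]),2)) for d in optics.find_in(t,c)][:4])
E
```

```text
time_s 0.0
joint_positions [-1.183, 0.092, 1.232, 0.0, 1.82, -0.057]
joint_vel [0.001, -0.003, 0.0, -0.0, -0.001, -0.001]
tau [-0.001, -45.873, -41.802, -0.0, 0.012, -0.0]
tcp_pos [0.258, -0.541, 0.255]
eef_rot [[-0.903, -0.001, 0.43], [-0.43, 0.002, -0.903], [-0.0, -1.0, -0.002]]
contact_force [-0.102, -0.026, 0.083]
ft_torque [0.012, 0.018, -0.004]
width 0.085
side [ 0.24242046 -1.071077    0.84003348] [[0.971, -0.14, 0.196], [-0.241, -0.556, 0.796], [-0.002, -0.819, -0.573]] [[475.01321969812443, 0.0, 273.4763817174812], [0.0, 475.01321969812443, 219.77690698365404], [0.0, 0.0, 1.0]]
top [0.1603637  0.02705664 1.71265958] [[-0.013, -0.982, 0.188], [-1.0, 0.009, -0.021], [0.019, -0.188, -0.982]] [[537.7198511412171, 0.0, 285.0776244365179], [0.0, 537.7198511412171, 205.32599556881], [0.0, 0.0, 1.0]]
axle top [([0.409, 0.198, 0.035], 0.82), ([0.549, 0.063, 0.033], 0.74), ([0.712, 0.213, 0.033], 0.64), ([0.235, -0.293, 0.033], 0.63)]
axle side [([0.711, 0.188, 0.03], 0.87), ([0.215, -0.356, 0.032], 0.86), ([0.434, 0.175, 0.03], 0.68), ([0.554, 0.049, 0.03], 0.65)]
vblock top [([0.506, -0.135, 0.004], 0.64)]
vblock side [([0.506, -0.15, 0.008], 0.7)]
lip top [([0.505, -0.138, 0.008], 0.81)]
lip side [([0.509, -0.15, 0.009], 0.76)]
stop top [([0.504, -0.132, 0.007], 0.83)]
stop side [([0.507, -0.15, 0.014], 0.98)]
pad_a top [([0.705, -0.243, 0.007], 0.78), ([0.656, -0.434, 0.014], 0.7)]
pad_a side [([0.66, -0.433, 0.01], 0.91), ([0.699, -0.257, 0.012], 0.85)]
bush top [([0.388, 0.416, 0.019], 0.29)]
bush side [([0.716, -0.056, 0.024], 0.62)]
spray top [([0.647, 0.411, 0.169], 0.71)]
spray side [([0.66, 0.4, 0.116], 0.65)]
```

View pics/side0.png

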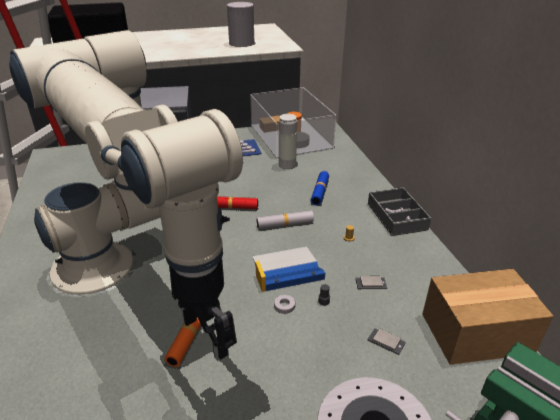

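View pics/top0.png

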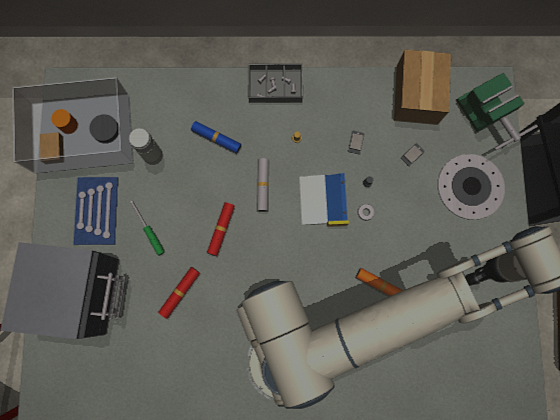

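Look-alikes, by pixel in the top picture:
- steel bar with brass stripe (263,185); in the side view (285,219)
- red bars (221,229) and (179,292)
- blue bar (216,137)
- orange bar (380,283)

The description fits the steel bar. I'll check it in one close crop and measure it.

```bash
cat > h.py <<'E'
from plant import bot, optics
import cv2, numpy as np
from scipy.optimize import least_squares
def cam(n):
    f=optics.grab_frame(n); f['R']=np.array(f['attitude']);f['t']=np.array(f['position']);f['K']=np.array(f['intrinsics']);return f
def proj(f,P):
    c=(np.atleast_2d(P)-f['t'])@f['R']; q=c@f['K'].T; return q[:,:2]/q[:,2:]
def back(f,uv,z):
    uv=np.atleast_2d(uv).astype(float); d=np.c_[uv,np.ones(len(uv))]@np.linalg.inv(f['K']).T@f['R'].T
    return f['t']+d*((z-f['t'][2])/d[:,2])[:,None]
E
python3 - <<'E'
from h import *
for n,(r0,r1,c0,c1) in {"top":(120,260,230,390),"side":(180,320,230,390)}.items():
    f=cam(n); im=f['pixels'][r0:r1,c0:c1,::-1]
    cv2.imwrite(f"pics/{n}crop.png",cv2.resize(im,None,fx=4.2,fy=4.2,interpolation=cv2.INTER_CUBIC))
    for d in optics.silhouettes("axle",n):
        m=d["mask"]; p=np.argwhere(m)[:,::-1]; print(n,"axle",round(float(d["p"]),2),len(p),p.mean(0).round(1), f['pixels'][m].mean(0).round())
        if len(p)<20: continue
        rect=cv2.minAreaRect(p.astype(np.float32)); b=cv2.boxPoints(rect)
        print(' ',b.round(1).tolist(), back(f,b,0.02)[:,:2].round(3).tolist())
    for d in optics.silhouettes("vblock",n):
        m=d["mask"].astype(np.uint8); c=max(cv2.findContours(m,0,2)[0],key=cv2.contourArea); a=cv2.approxPolyDP(c,3,True)[:,0]; print(n,"vb",d["p"],a.tolist(),back(f,a,0.0)[:,:2].round(3).tolist())
E
```

```text
top axle 0.88 597 [221.2 228. ] [125.  39.  32.]
  [[206.6999969482422, 251.8000030517578], [224.3000030517578, 201.39999389648438], [235.39999389648438, 205.1999969482422], [217.6999969482422, 255.6999969482422]] [[0.338, 0.239], [0.499, 0.185], [0.486, 0.15], [0.326, 0.205]]
top axle 0.83 657 [178.8 292.9] [124.  38.  31.]
  [[157.3000030517578, 312.29998779296875], [190.60000610351562, 266.29998779296875], [200.3000030517578, 273.29998779296875], [167.0, 319.29998779296875]] [[0.153, 0.388], [0.293, 0.289], [0.271, 0.258], [0.132, 0.358]]
top axle 0.79 538 [376.5 282.1] [103.  59.  30.]
  [[354.20001220703125, 277.79998779296875], [360.70001220703125, 266.20001220703125], [401.6000061035156, 288.8999938964844], [395.20001220703125, 300.5]] [[0.252, -0.223], [0.288, -0.245], [0.215, -0.37], [0.18, -0.348]]
top axle 0.74 529 [262.8 184.8] [118. 111. 107.]
  [[258.0, 211.0], [258.0, 159.0], [268.0, 159.0], [268.0, 211.0]] [[0.467, 0.078], [0.639, 0.077], [0.639, 0.045], [0.467, 0.046]]
top axle 0.67 622 [215.9 136.7] [ 41.  59. 103.]
  [[189.39999389648438, 129.89999389648438], [194.
[... 823 characters left out ...]
64, 0.027], [0.466, 0.032]]
side axle 0.75 418 [236.8 202.2] [160.  41.  34.]
  [[216.60000610351562, 206.8000030517578], [217.10000610351562, 195.6999969482422], [257.3999938964844, 197.5], [256.8999938964844, 208.60000610351562]] [[0.367, 0.179], [0.378, 0.244], [0.503, 0.202], [0.488, 0.139]]
side axle 0.57 764 [181.2 344.1] [104.  48.  20.]
  [[161.89999389648438, 360.79998779296875], [185.5, 315.5], [201.0, 323.6000061035156], [177.39999389648438, 368.8999938964844]] [[0.169, -0.381], [0.229, -0.262], [0.261, -0.296], [0.199, -0.409]]
side vb 0.7 [[324, 271], [307, 247], [253, 257], [262, 290], [323, 279]] [[0.603, -0.17], [0.59, -0.06], [0.431, -0.066], [0.426, -0.201], [0.59, -0.199]]
```

View pics/topcrop.png

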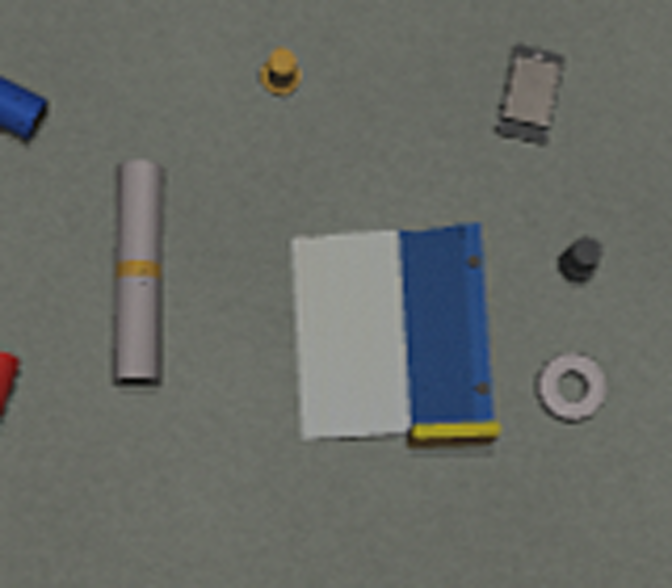

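View pics/sidecrop.png

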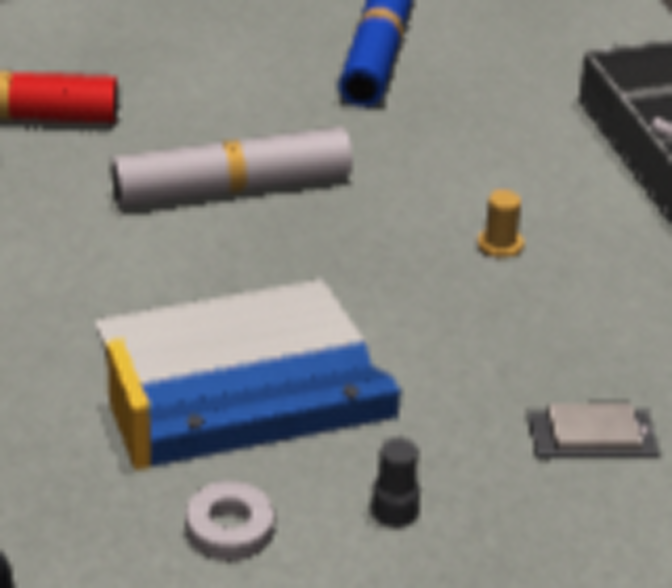

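The crops show the steel bar with its brass stripe at top crop (139,269) and a black end, so it is the axle. The ramp faces the bar and the yellow stop is at the end nearer the robot. Next I fit both poses.

```bash
python3 - <<'E'
from h import *
T=cam("top");S=cam("side")
ct=lambda x,y:((x+.5)/4.2-.5+230,(y+.5)/4.2-.5+120); cs=lambda x,y:((x+.5)/4.2-.5+230,(y+.5)/4.2-.5+180)
obs=[(T,ct(292,238),(80,97,0)),(T,ct(302,439),(-80,97,0)),(T,ct(399,231),(80,15,11.7)),(T,ct(409,431),(-80,15,11.7)),(T,ct(480,224),(80,-48,22.6)),
(S,cs(322,280),(80,97,0)),(S,cs(98,322),(-80,97,0)),(S,cs(362,344),(80,15,11.7)),(S,cs(399,381),(80,-48,22.6)),(S,cs(399,415),(80,-48,0))]
def W(p,q):
    q=np.array(q)/1000; c,s=np.cos(p[2]),np.sin(p[2]); return np.array([p[0]+c*q[0]-s*q[1],p[1]+s*q[0]+c*q[1],q[2]])
def res(p,oo=obs): return np.concatenate([proj(f,W(p,q))[0]-uv for f,uv,q in oo])
r=least_squares(res,[.5,-.15,0]); print("vb",r.x.round(4),"rms",np.sqrt((r.fun**2).mean()).round(2)); print(r.fun.reshape(-1,2).round(1).tolist())
p=r.x
for n,oo in(("T",obs[:5]),("S",obs[5:])): print(n,least_squares(lambda p:res(p,oo),p).x.round(4))
# axle: fit (x,y,yaw) to silhouette hull by mask IoU-like: compare hull bbox supports
def hull(f,a):
    th=np.linspace(0,2*np.pi,60); P=[]
    d=np.array([np.cos(a[2]),np.sin(a[2]),0]); n=np.array([-d[1],d[0],0])
    for s in(-.085,.085):
        P+= [np.array([a[0],a[1],.018])+s*d+.018*(np.cos(t)*n+np.sin(t)*np.array([0,0,1])) for t in th]
    return proj(f,np.array(P))
ms={}
for n,f in(("top",T),("side",S)):
    for d in optics.silhouettes("axle",n):
        m=d["mask"]; 
        c=f['pixels'][m].mean(0)
        if c.max()-c.min()<25: ms[n]=(f,m); print(n,m.sum())
ang=np.linspace(0,2*np.pi,24,endpoint=False); D=np.c_[np.cos(ang),np.sin(ang)]
def ra(a,ks=("top","side")):
    o=[]
    for k in ks:
        if k not in ms: continue
        f,m=ms[k]; h=hull(f,a); q=np.argwhere(m)[:,::-1]
        o.append((h@D.T).max(0)-((q@D.T).max(0)+.35))
    return np.concatenate(o)
for ks in(("top","side"),("top",),("side",)):
    a=least_squares(lambda a:ra(a,ks),[.555,.06,0]); print("axle",ks,a.x.round(4),np.sqrt((a.fun**2).mean()).round(2))
    d=a.x[:2]-p[:2]; c,s=np.cos(p[2]),np.sin(p[2]); print("  in vb",(c*d[0]+s*d[1]).round(4),(-s*d[0]+c*d[1]).round(4),"skew",(a.x[2]-p[2]).round(3))
E
```

```text
vb [ 0.5111 -0.1556  0.0367] rms 0.81
[[-0.4, -0.7], [-0.1, -0.4], [-0.6, -1.0], [0.1, -0.3], [-0.3, -1.0], [-0.5, -0.0], [-1.6, -0.1], [0.1, -0.7], [-0.1, 2.3], [-0.6, 0.8]]
T [ 0.5085 -0.1562  0.0281]
S [ 0.5132 -0.1539  0.0401]
top 519
side 673
axle ('top', 'side') [ 0.5571  0.063  -0.0027] 0.94
  in vb 0.054 0.2167 skew -0.039
axle ('top',) [ 0.5554  0.0622 -0.0015] 1.1
  in vb 0.0523 0.216 skew -0.038
axle ('side',) [ 0.559   0.0655 -0.0085] 0.37
  in vb 0.0559 0.2192 skew -0.045
```

```bash
R='{"gripper":0.7,"tx":0,"ty":0,"tz":0,"turn":-0.116}'; python3 -m pendant '[{"gripper":0.7,"tx":0,"ty":0,"tz":0,"turn":-0.116},{"gripper":0.7,"tx":0,"ty":0,"tz":0,"turn":-0.116},{"gripper":0.7,"tx":0,"ty":0,"tz":0,"turn":-0.116},{"gripper":0.7,"tx":0,"ty":0,"tz":0,"turn":-0.116},{"gripper":0.7,"tx":0,"ty":0,"tz":0,"turn":-0.116}]'; python3 -m pendant '[{"gripper":0.7,"tx":0,"ty":0,"tz":0,"turn":-0.116},{"gripper":0.7,"tx":0,"ty":0,"tz":0,"turn":-0.116},{"gripper":0.7,"tx":0,"ty":0,"tz":0,"turn":-0.116},{"gripper":0.7,"tx":0,"ty":0,"tz":0,"turn":-0.116},{"gripper":0.7,"tx":0,"ty":0,"tz":0,"turn":-0.116}]'
```

```text
time_s: 1.92
tcp_pos: [0.2582, -0.5416, 0.2563]
eef_rot: [[-0.516, 0.0, 0.857], [-0.857, -0.0, -0.516], [-0.0, -1.0, 0.0]]
contact_force: [0.8, 0.4, 0.1]
width: 0.06
time_s: 2.55
tcp_pos: [0.2582, -0.5416, 0.2563]
eef_rot: [[0.038, -0.0, 0.999], [-0.999, 0.0, 0.038], [-0.0, -1.0, -0.0]]
contact_force: [-0.9, -0.1, -0.5]
width: 0.0602
```

```bash
python3 -m pendant '[{"gripper":0.7,"tx":-0.044,"ty":0,"tz":0.022,"turn":0},{"gripper":0.7,"tx":-0.044,"ty":0,"tz":0.022,"turn":0},{"gripper":0.7,"tx":-0.044,"ty":0,"tz":0.022,"turn":0},{"gripper":0.7,"tx":-0.044,"ty":0,"tz":0.022,"turn":0},{"gripper":0.7,"tx":-0.044,"ty":0,"tz":0.022,"turn":0}]'; python3 -m pendant '[{"gripper":0.7,"tx":-0.044,"ty":0,"tz":0.022,"turn":0},{"gripper":0.7,"tx":-0.044,"ty":0,"tz":0.022,"turn":0},{"gripper":0.7,"tx":-0.044,"ty":0,"tz":0.022,"turn":0},{"gripper":0.7,"tx":-0.044,"ty":0,"tz":0.022,"turn":0},{"gripper":0.7,"tx":-0.044,"ty":0,"tz":0.022,"turn":0}]';  python3 -m pendant '[{"gripper":0.7,"tx":-0.044,"ty":0.02,"tz":0.022,"turn":0},{"gripper":0.7,"tx":-0.044,"ty":0.02,"tz":0.022,"turn":0},{"gripper":0.7,"tx":-0.044,"ty":0.02,"tz":0.022,"turn":0},{"gripper":0.7,"tx":-0.044,"ty":0.02,"tz":0.022,"turn":0},{"gripper":0.7,"tx":-0.044,"ty":0.02,"tz":0.022,"turn":0}]'
python3 - <<'E'
from h import *
f=cam("wrist"); cv2.imwrite("pics/w1.png",f['pixels'][:,:,::-1])
f=cam("side"); cv2.imwrite("pics/s1.png",cv2.resize(f['pixels'][120:300,180:420,::-1],None,fx=3.3,fy=3.3,interpolation=cv2.INTER_CUBIC))
E
```

```text
time_s: 3.18
tcp_pos: [0.361, -0.3165, 0.2565]
eef_rot: [[0.034, 0.001, 0.999], [-0.999, -0.0, 0.034], [0.0, -1.0, 0.001]]
contact_force: [1.0, -0.3, 0.8]
width: 0.0598
time_s: 3.8
tcp_pos: [0.4635, -0.0928, 0.2565]
eef_rot: [[0.034, 0.001, 0.999], [-0.999, -0.0, 0.034], [0.0, -1.0, 0.001]]
contact_force: [0.5, -0.7, -1.5]
width: 0.0596
time_s: 4.42
tcp_pos: [0.5661, 0.1308, 0.1558]
eef_rot: [[0.034, 0.001, 0.999], [-0.999, -0.0, 0.034], [0.0, -1.0, 0.001]]
contact_force: [0.9, -0.7, 0.2]
width: 0.0595
```

View pics/w1.png

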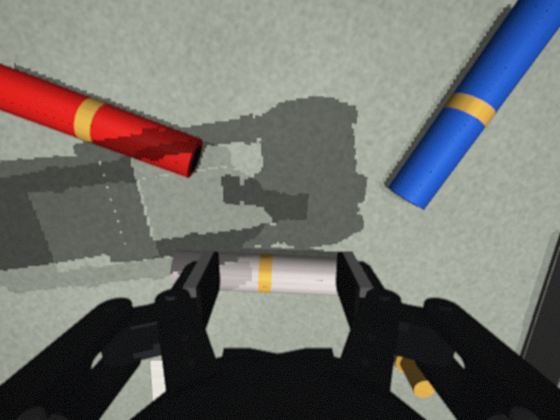

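View pics/s1.png

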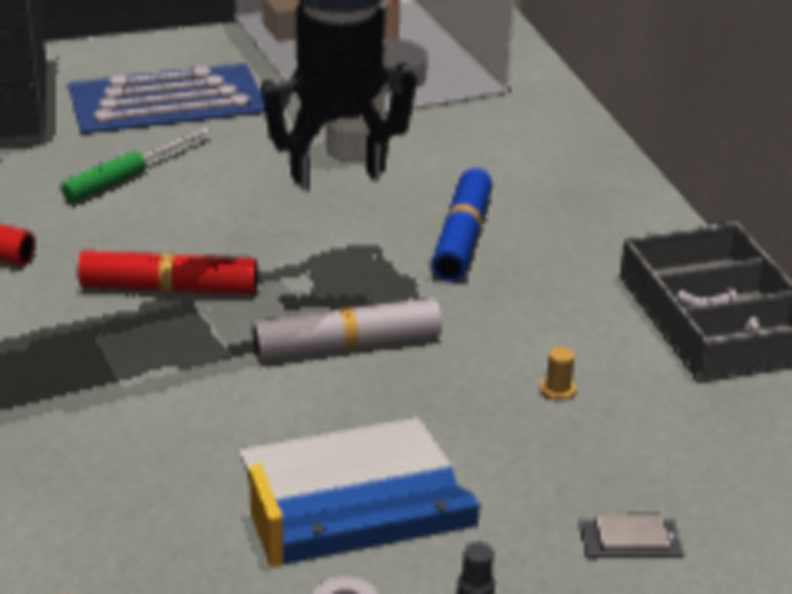

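The wrist view shows the axle beyond and between the open fingers, with its stripe at (265,272). Nothing lies under the fingers: the red end is at (195,160) and the blue end at (405,195). Next I check the fingertip height from the side view and then descend.

```bash
python3 - <<'E'
from h import *
f=cam("side")
for uv in((303,187),(376,179)):
    uv=(uv[0]/3.3+180,uv[1]/3.3+120)
    d=f['R']@np.linalg.inv(f['K'])@np.array([*uv,1]); 
    for y in(.12,.13): print(uv,y,(f['t']+d*(y-f['t'][1])/d[1]).round(4))
E
```

```text
(271.8181818181818, 176.66666666666669) 0.12 [0.5313 0.12   0.1385]
(271.8181818181818, 176.66666666666669) 0.13 [0.5337 0.13   0.1326]
(293.93939393939394, 174.24242424242425) 0.12 [0.5994 0.12   0.1372]
(293.93939393939394, 174.24242424242425) 0.13 [0.6024 0.13   0.1313]
```

```bash
python3 -m pendant '[{"gripper":0.7,"tx":0,"ty":0.022,"tz":0,"turn":0},{"gripper":0.7,"tx":0,"ty":0.022,"tz":0,"turn":0},{"gripper":0.7,"tx":0,"ty":0.022,"tz":0,"turn":0},{"gripper":0.7,"tx":0,"ty":0.022,"tz":0,"turn":0},{"gripper":0.7,"tx":0,"ty":0.022,"tz":0,"turn":0}]'
python3 - <<'E'
from h import *
f=cam("side"); cv2.imwrite("pics/s2.png",cv2.resize(f['pixels'][120:270,200:400,::-1],None,fx=4,fy=4,interpolation=cv2.INTER_CUBIC))
E
```

```text
time_s: 5.2
tcp_pos: [0.5659, 0.128, 0.0469]
eef_rot: [[0.033, 0.002, 0.999], [-0.999, -0.0, 0.033], [0.0, -1.0, 0.002]]
contact_force: [0.5, -0.1, -0.1]
width: 0.0594
```

View pics/s2.png

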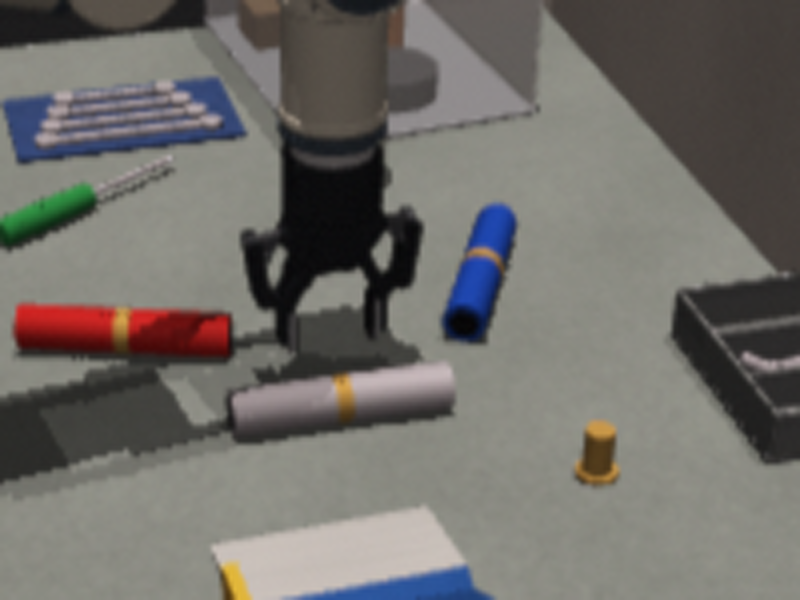

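The fingertips stand about 21 mm ahead of the TCP and are 26 mm above the bench, clear behind the axle. I lower them to about 12 mm and advance.

```bash
python3 -m pendant '[{"gripper":0.7,"tx":0,"ty":0.007,"tz":0,"turn":0},{"gripper":0.7,"tx":0,"ty":0.007,"tz":0,"turn":0},{"gripper":0.7,"tx":0.008,"ty":0,"tz":0,"turn":0},{"gripper":0.7,"tx":0.008,"ty":0,"tz":0,"turn":0},{"gripper":0.7,"tx":0.006,"ty":0,"tz":0,"turn":0}]'
python3 -m pendant '[{"gripper":0.7,"tx":0.004,"ty":0,"tz":0,"turn":0},{"gripper":0.7,"tx":0.004,"ty":0,"tz":0,"turn":0},{"gripper":0.7,"tx":0.004,"ty":0,"tz":0,"turn":0},{"gripper":0.7,"tx":0.004,"ty":0,"tz":0,"turn":0},{"gripper":0.7,"tx":0.004,"ty":0,"tz":0,"turn":0}]'
python3 - <<'E'
from h import *
f=cam("side"); cv2.imwrite("pics/s3.png",cv2.resize(f['pixels'][150:300,200:400,::-1],None,fx=4,fy=4,interpolation=cv2.INTER_CUBIC))
E
```

```text
time_s: 5.88
tcp_pos: [0.5666, 0.1065, 0.0328]
eef_rot: [[0.034, 0.001, 0.999], [-0.999, 0.0, 0.034], [0.0, -1.0, 0.001]]
contact_force: [0.5, -0.1, -0.8]
width: 0.0599
time_s: 6.5
tcp_pos: [0.567, 0.0871, 0.0323]
eef_rot: [[0.034, -0.0, 0.999], [-0.999, 0.0, 0.034], [-0.0, -1.0, -0.0]]
contact_force: [-0.2, -0.6, -0.6]
width: 0.0594
```

View pics/s3.png

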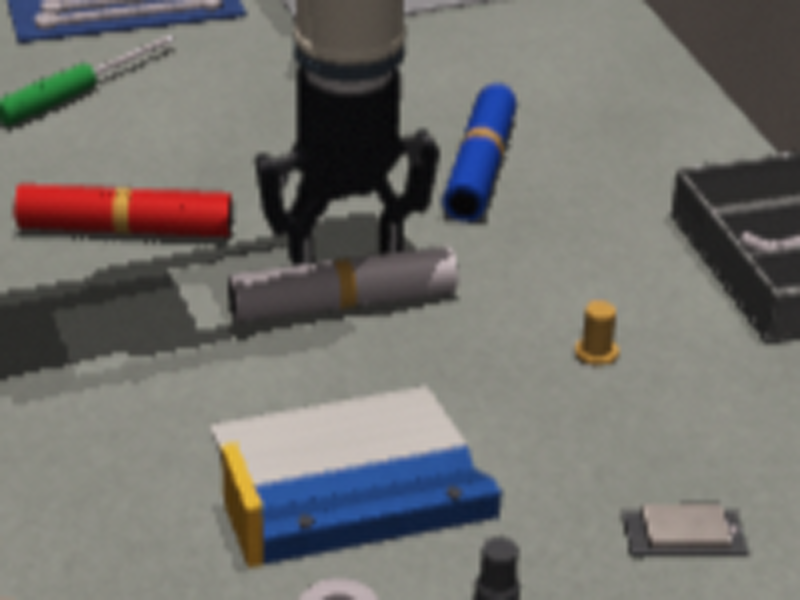

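The fingers are just behind the axle, on either side of its stripe at (347,285). Continuing slowly.

```bash
python3 -m pendant '[{"gripper":0.7,"tx":0.005,"ty":0,"tz":0,"turn":0},{"gripper":0.7,"tx":0.005,"ty":0,"tz":0,"turn":0},{"gripper":0.7,"tx":0.005,"ty":0,"tz":0,"turn":0},{"gripper":0.7,"tx":0.005,"ty":0,"tz":0,"turn":0},{"gripper":0.7,"tx":0.005,"ty":0,"tz":0,"turn":0}]'
python3 -m pendant '[{"gripper":0.7,"tx":0.005,"ty":0,"tz":0,"turn":0},{"gripper":0.7,"tx":0.005,"ty":0,"tz":0,"turn":0},{"gripper":0.7,"tx":0.005,"ty":0,"tz":0,"turn":0},{"gripper":0.7,"tx":0.005,"ty":0,"tz":0,"turn":0},{"gripper":0.7,"tx":0.005,"ty":0,"tz":0,"turn":0}]'
python3 - <<'E'
from h import *
f=cam("side"); cv2.imwrite("pics/s4.png",cv2.resize(f['pixels'][150:300,200:400,::-1],None,fx=4,fy=4,interpolation=cv2.INTER_CUBIC))
E
```

```text
time_s: 7.18
tcp_pos: [0.5678, 0.0619, 0.0323]
eef_rot: [[0.034, 0.0, 0.999], [-0.999, -0.0, 0.034], [0.0, -1.0, 0.0]]
contact_force: [-0.2, 0.6, 0.1]
width: 0.0599
time_s: 7.8
tcp_pos: [0.5687, 0.0369, 0.0323]
eef_rot: [[0.034, 0.0, 0.999], [-0.999, -0.0, 0.034], [0.0, -1.0, 0.0]]
contact_force: [0.3, -0.2, -0.1]
width: 0.0597
```

View pics/s4.png

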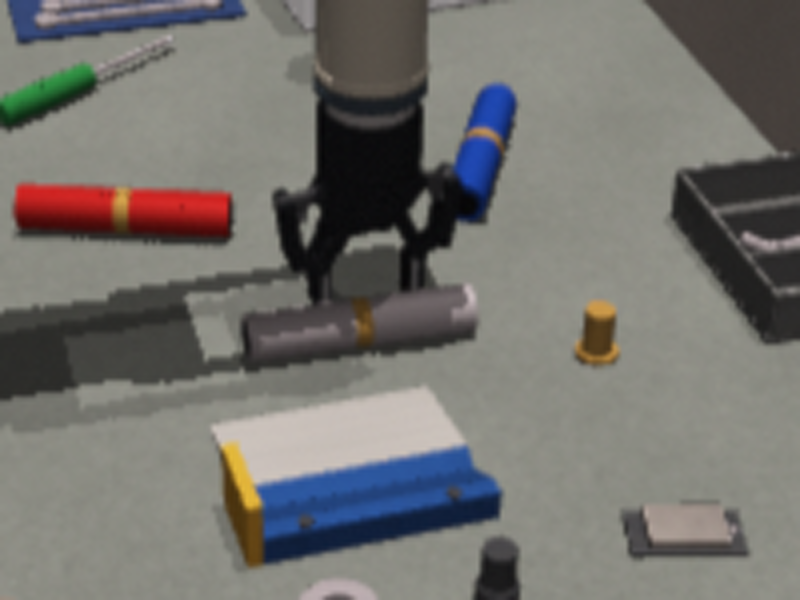

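```bash
python3 -m pendant '[{"gripper":0.7,"tx":0.005,"ty":0,"tz":0,"turn":0},{"gripper":0.7,"tx":0.005,"ty":0,"tz":0,"turn":0},{"gripper":0.7,"tx":0.005,"ty":0,"tz":0,"turn":0},{"gripper":0.7,"tx":0.005,"ty":0,"tz":0,"turn":0},{"gripper":0.7,"tx":0.005,"ty":0,"tz":0,"turn":0}]'
python3 -m pendant '[{"gripper":0.7,"tx":0.005,"ty":0,"tz":0,"turn":0},{"gripper":0.7,"tx":0.005,"ty":0,"tz":0,"turn":0},{"gripper":0.7,"tx":0.005,"ty":0,"tz":0,"turn":0},{"gripper":0.7,"tx":0.004,"ty":0,"tz":0,"turn":0},{"gripper":0.7,"tx":0.004,"ty":0,"tz":0,"turn":0}]'
python3 - <<'E'
from h import *
f=cam("side"); cv2.imwrite("pics/s5.png",cv2.resize(f['pixels'][170:320,200:400,::-1],None,fx=4,fy=4,interpolation=cv2.INTER_CUBIC))
for n in("top","side"):
    f=cam(n); print(n,[(np.round(d["location"],3).tolist(),round(float(d["p"]),2)) for d in optics.find_in("axle",n) if .45<d["location"][0]<.65 and d["location"][1]<.12])
E
```

```text
time_s: 8.48
tcp_pos: [0.5695, 0.0119, 0.0323]
eef_rot: [[0.034, -0.0, 0.999], [-0.999, -0.0, 0.034], [0.0, -1.0, -0.0]]
contact_force: [-0.3, -0.2, 0.7]
width: 0.0597
time_s: 9.1
tcp_pos: [0.5703, -0.011, 0.0323]
eef_rot: [[0.034, 0.0, 0.999], [-0.999, 0.0, 0.034], [-0.0, -1.0, 0.0]]
contact_force: [-0.1, 1.2, 0.5]
width: 0.0599
top [([0.53, -0.048, 0.036], 0.85)]
side [([0.551, -0.06, 0.03], 0.98), ([0.508, -0.149, 0.01], 0.55)]
```

View pics/s5.png

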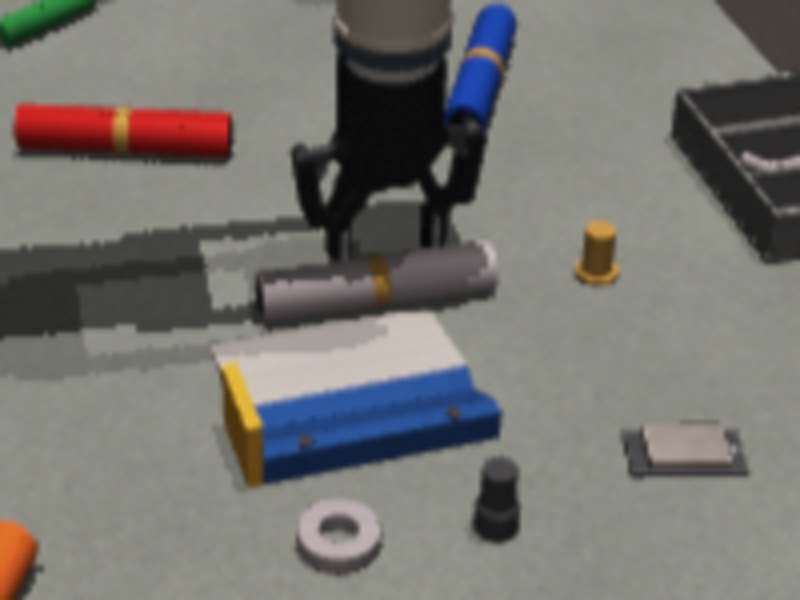

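```bash
cat > ax.py <<'E'
from h import *
VB=(.511,-.156,.035)
def hull(f,a,z):
    th=np.linspace(0,2*np.pi,60); P=[]
    d=np.array([np.cos(a[2]),np.sin(a[2]),0]); n=np.array([-d[1],d[0],0])
    for s in(-.085,.085):
        P+= [np.array([a[0],a[1],z])+s*d+.018*(np.cos(t)*n+np.sin(t)*np.array([0,0,1])) for t in th]
    return proj(f,np.array(P))
def zc(a):
    y=-np.sin(VB[2])*(a[0]-VB[0])+np.cos(VB[2])*(a[1]-VB[1])
    if y<.012: return .0238
    return .018+max(0,.0117*(.097-y)/.082)
ang=np.linspace(0,2*np.pi,24,endpoint=False); D=np.c_[np.cos(ang),np.sin(ang)]
def run(n="side",g=(.55,-.05)):
    f=cam(n)
    for d in optics.silhouettes("axle",n):
        m=d["mask"]; c=f['pixels'][m].mean(0)
        if m.sum()<150 or c.max()-c.min()>45: continue
        q=np.argwhere(m)[:,::-1]
        r=least_squares(lambda a:(hull(f,a,zc(a))@D.T).max(0)-((q@D.T).max(0)+.35),[*g,.03],loss='soft_l1'); a=r.x
        c,s=np.cos(VB[2]),np.sin(VB[2]); dx,dy=a[0]-VB[0],a[1]-VB[1]
        print(n,round(float(d["p"]),2),"axle",a.round(4),"in vb",round(c*dx+s*dy,4),round(-s*dx+c*dy,4),"skew",round(a[2]-VB[2],3),"z",round(zc(a),4),"rms",np.sqrt((r.fun**2).mean()).round(2))
    s=bot.get_state(); t=s["tcp_pos"];dx,dy=t[0]-VB[0],t[1]-VB[1]
    c,sn=np.cos(VB[2]),np.sin(VB[2]);print("tcp in vb",round(c*dx+sn*dy,4),round(-sn*dx+c*dy,4),round(t[2],4))
    return f
E
python3 -c "from ax import *;run()"
```

```text
side 0.65 axle [ 0.5571 -0.0436  0.0149] in vb 0.05 0.1107 skew -0.02 z 0.018 rms 1.05
tcp in vb 0.0643 0.1432 0.0323
```

```bash
python3 -m pendant '[{"gripper":0.7,"tx":0.004,"ty":0,"tz":0,"turn":0},{"gripper":0.7,"tx":0.004,"ty":0,"tz":0,"turn":0},{"gripper":0.7,"tx":0.004,"ty":-0.001,"tz":0,"turn":0},{"gripper":0.7,"tx":0.004,"ty":-0.001,"tz":0,"turn":0},{"gripper":0.7,"tx":0.004,"ty":-0.001,"tz":0,"turn":0}]'
python3 -m pendant '[{"gripper":0.7,"tx":0.004,"ty":-0.001,"tz":0,"turn":0},{"gripper":0.7,"tx":0.004,"ty":-0.001,"tz":0,"turn":0},{"gripper":0.7,"tx":0.004,"ty":-0.001,"tz":0,"turn":0},{"gripper":0.7,"tx":0.004,"ty":-0.001,"tz":0,"turn":0},{"gripper":0.7,"tx":0.004,"ty":-0.001,"tz":0,"turn":0}]'
python3 - <<'E'
from ax import *
f=run(); cv2.imwrite("pics/s6.png",cv2.resize(f['pixels'][170:320,200:400,::-1],None,fx=4,fy=4,interpolation=cv2.INTER_CUBIC))
E
```

```text
time_s: 10.07
tcp_pos: [0.5711, -0.0307, 0.0355]
eef_rot: [[0.034, 0.0, 0.999], [-0.999, 0.001, 0.034], [-0.001, -1.0, 0.0]]
contact_force: [-1.2, 2.9, 1.4]
width: 0.0599
time_s: 10.7
tcp_pos: [0.5717, -0.0509, 0.0404]
eef_rot: [[0.034, 0.0, 0.999], [-0.999, 0.0, 0.034], [-0.0, -1.0, 0.0]]
contact_force: [-0.0, 2.2, 1.5]
width: 0.0596
side 0.65 axle [ 0.557  -0.0771  0.001 ] in vb 0.0487 0.0772 skew -0.034 z 0.0208 rms 0.67
tcp in vb 0.0643 0.1023 0.0403
```

View pics/s6.png

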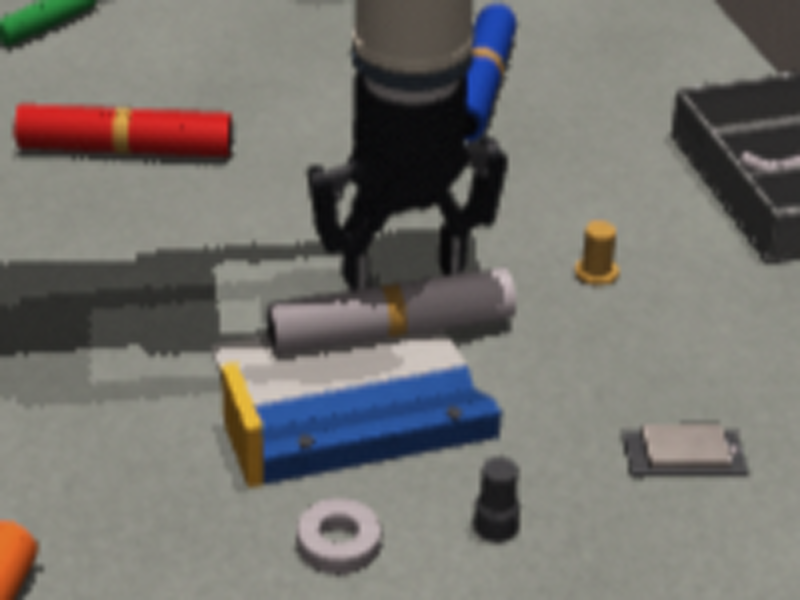

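The axle is on the ramp with 2–3 N of push, its stripe at (397,308). I go on, with less lift per row.

```bash
python3 -m pendant '[{"gripper":0.7,"tx":0.004,"ty":0,"tz":0,"turn":0},{"gripper":0.7,"tx":0.004,"ty":0,"tz":0,"turn":0},{"gripper":0.7,"tx":0.004,"ty":-0.0005,"tz":0,"turn":0},{"gripper":0.7,"tx":0.004,"ty":-0.0005,"tz":0,"turn":0},{"gripper":0.7,"tx":0.004,"ty":-0.0005,"tz":0,"turn":0}]'
python3 -m pendant '[{"gripper":0.7,"tx":0.004,"ty":-0.0005,"tz":0,"turn":0},{"gripper":0.7,"tx":0.004,"ty":-0.0005,"tz":0,"turn":0},{"gripper":0.7,"tx":0.004,"ty":-0.0005,"tz":0,"turn":0},{"gripper":0.7,"tx":0.004,"ty":-0.0005,"tz":0,"turn":0},{"gripper":0.7,"tx":0.004,"ty":-0.0005,"tz":0,"turn":0}]'
python3 - <<'E'
from ax import *
f=run(); cv2.imwrite("pics/s7.png",cv2.resize(f['pixels'][170:320,200:400,::-1],None,fx=4,fy=4,interpolation=cv2.INTER_CUBIC))
E
```

```text
time_s: 11.42
tcp_pos: [0.5723, -0.071, 0.0418]
eef_rot: [[0.034, -0.0, 0.999], [-0.999, -0.0, 0.034], [0.0, -1.0, -0.0]]
contact_force: [-0.4, 1.9, 1.7]
width: 0.0598
time_s: 12.05
tcp_pos: [0.573, -0.0909, 0.0443]
eef_rot: [[0.034, -0.0, 0.999], [-0.999, -0.0, 0.034], [0.0, -1.0, -0.0]]
contact_force: [0.7, 2.4, 2.3]
width: 0.0595
side 0.84 axle [ 0.5553 -0.1206 -0.0195] in vb 0.0455 0.0338 skew -0.055 z 0.027 rms 0.32
tcp in vb 0.0643 0.0623 0.0442
```

View pics/s7.png

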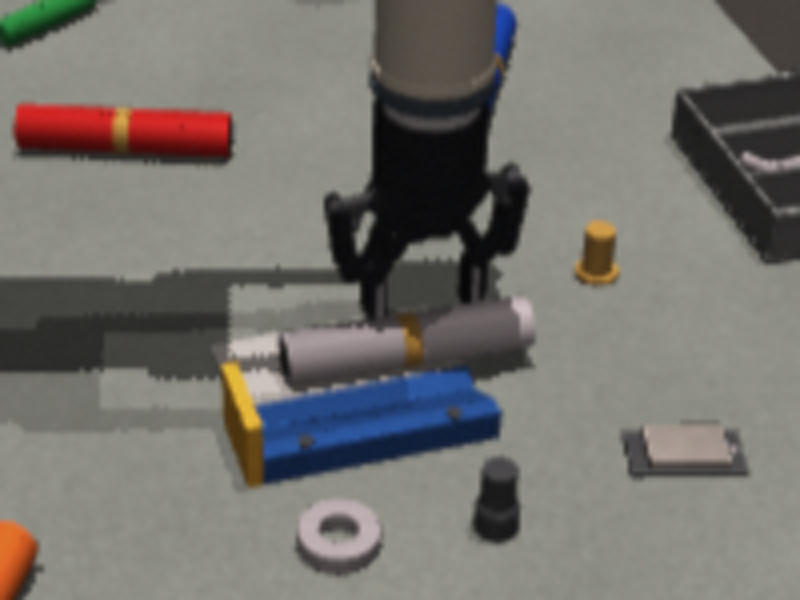

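```bash
python3 - <<'E'
from ax import *
f=cam("top"); cv2.imwrite("pics/t7.png",cv2.resize(f['pixels'][130:260,250:400,::-1],None,fx=4.6,fy=4.6,interpolation=cv2.INTER_CUBIC))
f=cam("wrist"); cv2.imwrite("pics/w7.png",f['pixels'][:,:,::-1])
E
```

```text
(no output)
```

View pics/t7.png

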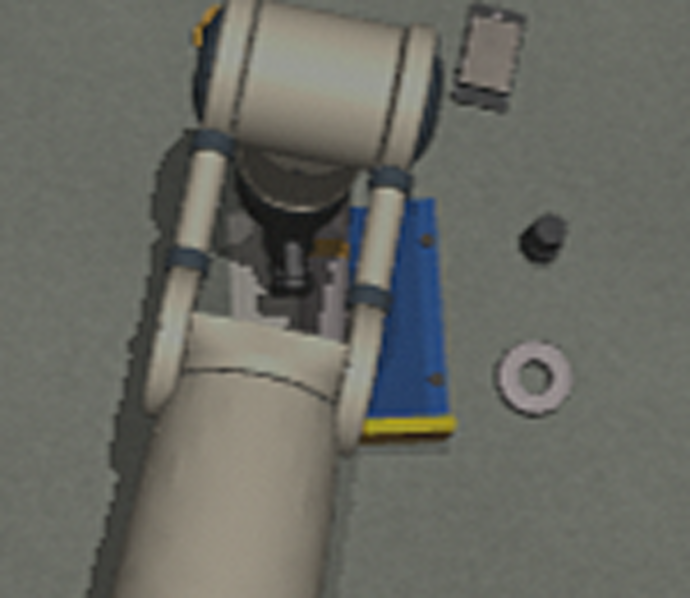

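View pics/w7.png

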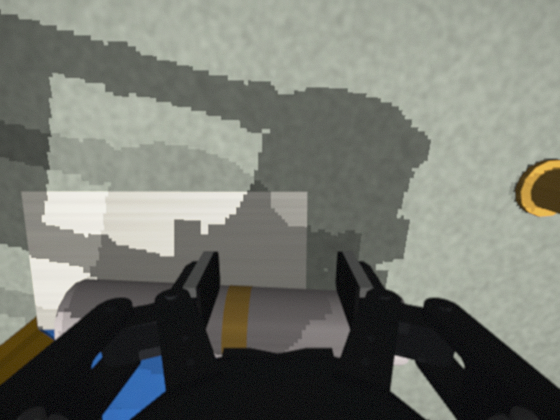

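The wrist view shows the tool square to the V-block: the ramp's foot edge is level at row 192. The axle touches only the left finger and is skewed about 0.04, with its rear edge running from (85,281) to (340,291). I shift the fingers about 25 mm towards −x while creeping forward, so that both of them bear on it around its middle.

```bash
python3 -m pendant '[{"gripper":0.7,"tx":0.001,"ty":0,"tz":-0.005,"turn":0},{"gripper":0.7,"tx":0.001,"ty":0,"tz":-0.005,"turn":0},{"gripper":0.7,"tx":0.001,"ty":0,"tz":-0.005,"turn":0},{"gripper":0.7,"tx":0.002,"ty":0,"tz":-0.005,"turn":0},{"gripper":0.7,"tx":0.003,"ty":0,"tz":-0.005,"turn":0}]'
python3 - <<'E'
from ax import *
f=run(); cv2.imwrite("pics/s8.png",cv2.resize(f['pixels'][170:320,200:400,::-1],None,fx=4,fy=4,interpolation=cv2.INTER_CUBIC))
f=cam("wrist"); cv2.imwrite("pics/w8.png",f['pixels'][:,:,::-1])
E
```

```text
time_s: 12.88
tcp_pos: [0.548, -0.0995, 0.0445]
eef_rot: [[0.034, 0.0, 0.999], [-0.999, 0.0, 0.034], [-0.0, -1.0, 0.0]]
contact_force: [0.3, 2.3, 1.3]
width: 0.06
side 0.81 axle [ 0.5545 -0.1271 -0.0255] in vb 0.0445 0.0274 skew -0.061 z 0.0279 rms 0.29
tcp in vb 0.0386 0.0546 0.0443
```

View pics/w8.png

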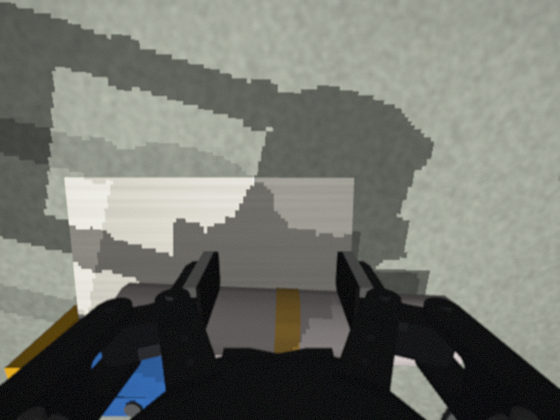

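View pics/s8.png

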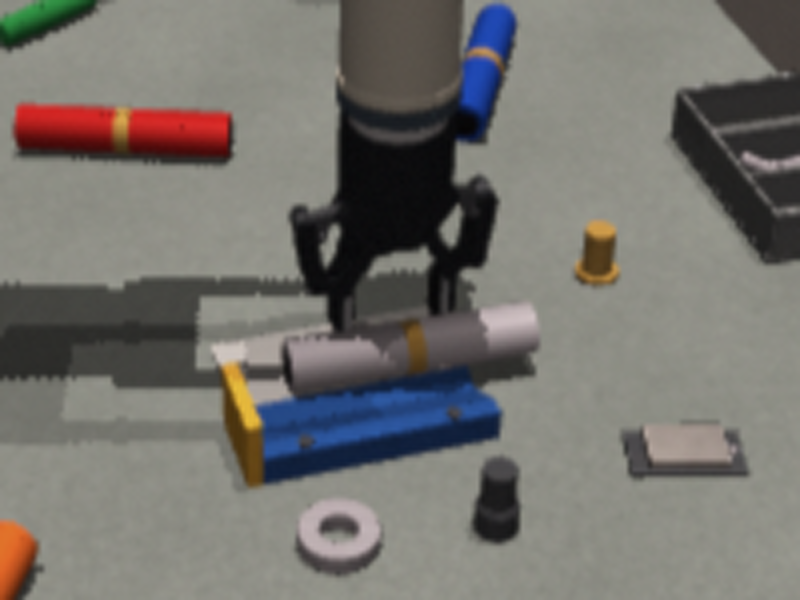

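The fingers now sit on both sides of the stripe (wrist (288,320)). Pushing on over the lip.

```bash
python3 -m pendant '[{"gripper":0.7,"tx":0.002,"ty":-0.0005,"tz":0,"turn":0},{"gripper":0.7,"tx":0.002,"ty":-0.0005,"tz":0,"turn":0},{"gripper":0.7,"tx":0.002,"ty":0,"tz":0,"turn":0},{"gripper":0.7,"tx":0.002,"ty":0,"tz":0,"turn":0},{"gripper":0.7,"tx":0.002,"ty":0,"tz":0,"turn":0}]'
python3 - <<'E'
from ax import *
f=run(); cv2.imwrite("pics/s9.png",cv2.resize(f['pixels'][170:320,200:400,::-1],None,fx=4,fy=4,interpolation=cv2.INTER_CUBIC))
f=cam("wrist"); cv2.imwrite("pics/w9.png",f['pixels'][:,:,::-1])
E
```

```text
time_s: 13.65
tcp_pos: [0.5487, -0.1099, 0.0452]
eef_rot: [[0.034, -0.0, 0.999], [-0.999, -0.001, 0.034], [0.001, -1.0, -0.0]]
contact_force: [-0.1, -0.1, 0.3]
width: 0.0595
side 0.96 axle [ 0.554  -0.139  -0.0115] in vb 0.0436 0.0155 skew -0.046 z 0.0296 rms 0.47
side 0.65 axle [ 0.5019 -0.1857 -0.1145] in vb -0.0101 -0.0294 skew -0.15 z 0.0238 rms 7.89
tcp in vb 0.0392 0.0445 0.0451
```

View pics/w9.png

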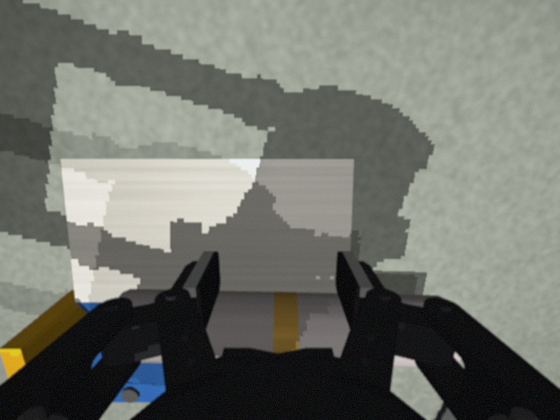

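View pics/s9.png

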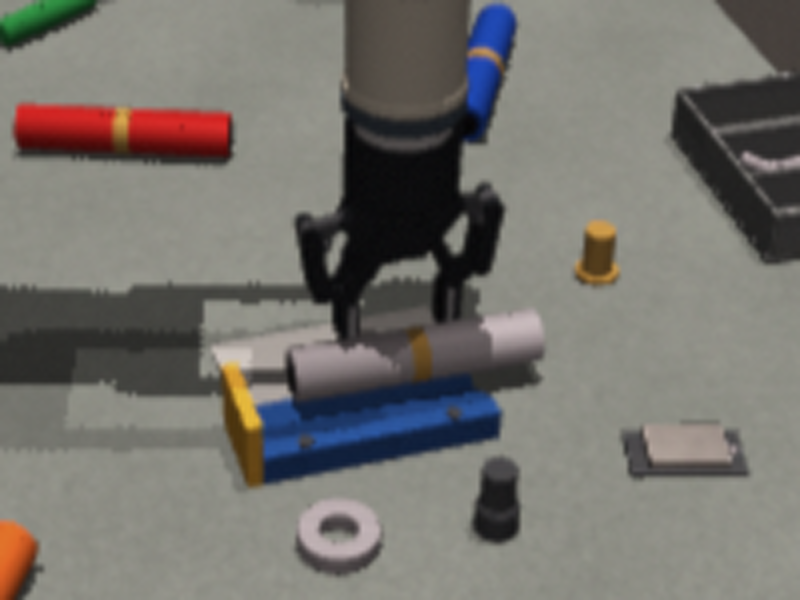

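The axle is now straight in the wrist view (rear edge level at row 292) and on the lip. The contact force has dropped to zero. A few mm more.

```bash
python3 -m pendant '[{"gripper":0.7,"tx":0.002,"ty":0,"tz":0,"turn":0},{"gripper":0.7,"tx":0.002,"ty":0,"tz":0,"turn":0},{"gripper":0.7,"tx":0.001,"ty":0,"tz":0,"turn":0},{"gripper":0.7,"tx":0.001,"ty":0,"tz":0,"turn":0},{"gripper":0.7,"tx":0,"ty":0,"tz":0,"turn":0}]'
python3 - <<'E'
from ax import *
f=run(); cv2.imwrite("pics/s10.png",cv2.resize(f['pixels'][170:320,200:400,::-1],None,fx=4,fy=4,interpolation=cv2.INTER_CUBIC))
E
```

```text
time_s: 14.42
tcp_pos: [0.5489, -0.1156, 0.0453]
eef_rot: [[0.034, 0.0, 0.999], [-0.999, -0.0, 0.034], [0.0, -1.0, 0.0]]
contact_force: [1.2, 0.5, 0.1]
width: 0.0597
side 0.6 axle [ 0.5544 -0.1527  0.032 ] in vb 0.0434 0.0018 skew -0.003 z 0.0238 rms 0.46
side 0.37 axle [ 0.7246 -0.2386  0.5716] in vb 0.2106 -0.09 skew 0.537 z 0.0238 rms 13.75
tcp in vb 0.0392 0.0392 0.0453
```

View pics/s10.png

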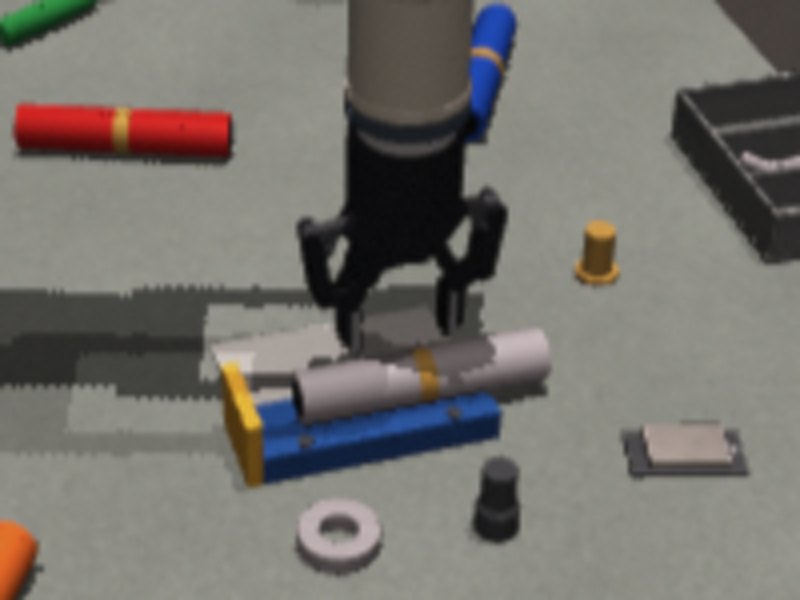

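The axle has dropped into the groove: skew about 0, at vb x = 43 mm, so it has about 38 mm to go. I back off, lift, shut the fingers and move past its +x end.

```bash
python3 -m pendant '[{"gripper":0.7,"tx":-0.01,"ty":0,"tz":0,"turn":0},{"gripper":0.7,"tx":-0.01,"ty":-0.01,"tz":0,"turn":0},{"gripper":0.7,"tx":0,"ty":-0.03,"tz":0,"turn":0},{"gripper":0.7,"tx":0,"ty":-0.03,"tz":0,"turn":0},{"gripper":0.3,"tx":0,"ty":-0.02,"tz":0,"turn":0}]'
python3 -m pendant '[{"gripper":0,"tx":0.011,"ty":0,"tz":0.026,"turn":0},{"gripper":0,"tx":0.012,"ty":0,"tz":0.026,"turn":0},{"gripper":0,"tx":0.012,"ty":0,"tz":0.026,"turn":0},{"gripper":0,"tx":0.012,"ty":0,"tz":0.026,"turn":0},{"gripper":0,"tx":0.012,"ty":0,"tz":0.026,"turn":0}]' 20
python3 -m pendant '[{"gripper":0,"tx":0,"ty":0.017,"tz":0.002,"turn":0},{"gripper":0,"tx":0,"ty":0.017,"tz":0,"turn":0},{"gripper":0,"tx":0,"ty":0.017,"tz":0,"turn":0},{"gripper":0,"tx":0,"ty":0,"tz":0,"turn":0},{"gripper":0,"tx":0,"ty":0,"tz":0,"turn":0}]'
python3 - <<'E'
from ax import *
f=run(g=(.55,-.15)); cv2.imwrite("pics/s11.png",cv2.resize(f['pixels'][170:320,220:420,::-1],None,fx=4,fy=4,interpolation=cv2.INTER_CUBIC))
f=cam("wrist"); cv2.imwrite("pics/w11.png",f['pixels'][:,:,::-1])
E
```

```text
time_s: 15.15
tcp_pos: [0.5487, -0.0949, 0.1378]
eef_rot: [[0.035, 0.003, 0.999], [-0.999, -0.0, 0.035], [0.001, -1.0, 0.003]]
contact_force: [0.4, 0.2, 0.1]
width: 0.043
time_s: 15.78
tcp_pos: [0.6809, -0.1499, 0.1353]
eef_rot: [[0.034, -0.0, 0.999], [-0.999, 0.0, 0.034], [-0.0, -1.0, -0.0]]
contact_force: [0.4, 0.2, 0.4]
width: -0.0001
time_s: 16.4
tcp_pos: [0.682, -0.1499, 0.0849]
eef_rot: [[0.034, 0.001, 0.999], [-0.999, -0.0, 0.034], [0.0, -1.0, 0.001]]
contact_force: [-0.6, 0.1, 0.8]
width: -0.0002
side 0.63 axle [ 0.5549 -0.1533  0.0311] in vb 0.044 0.0012 skew -0.004 z 0.0238 rms 0.31
tcp in vb 0.1716 -0.0001 0.0857
```

View pics/s11.png

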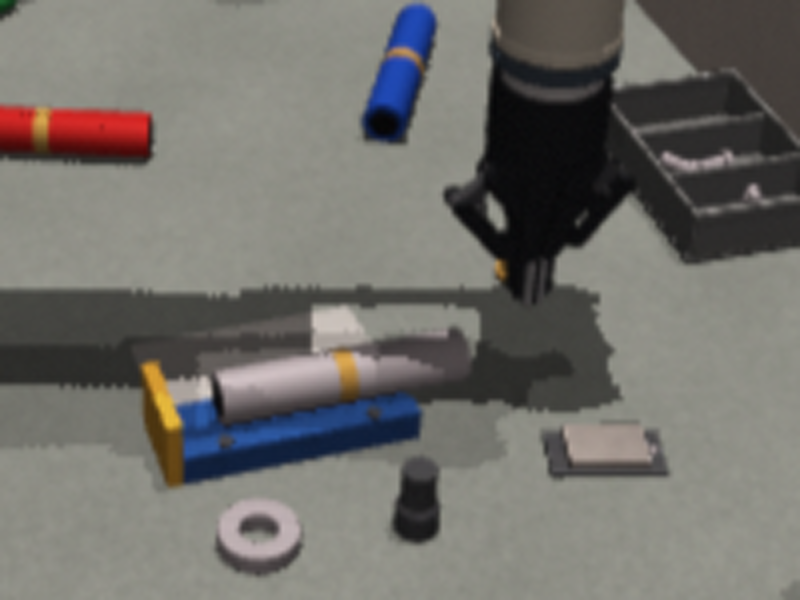

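View pics/w11.png

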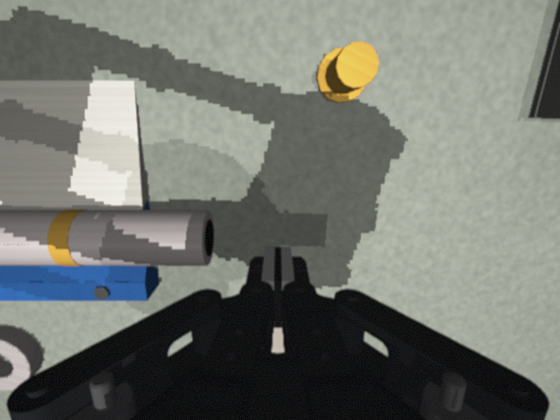

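The side view shows the axle in the groove (stripe (345,375), end at (465,352)) and the shut fingers beyond its end. Nothing is in the way. I lower to end height and push towards −x.

```bash
python3 -m pendant '[{"gripper":0,"tx":0,"ty":0.015,"tz":0,"turn":0},{"gripper":0,"tx":0,"ty":0.015,"tz":0,"turn":0},{"gripper":0,"tx":0,"ty":0.014,"tz":0,"turn":0},{"gripper":0,"tx":0,"ty":0,"tz":-0.01,"turn":0},{"gripper":0,"tx":0,"ty":0,"tz":-0.008,"turn":0}]'
python3 -m pendant '[{"gripper":0,"tx":0,"ty":0,"tz":-0.005,"turn":0},{"gripper":0,"tx":0,"ty":0,"tz":-0.005,"turn":0},{"gripper":0,"tx":0,"ty":0,"tz":-0.005,"turn":0},{"gripper":0,"tx":0,"ty":0,"tz":-0.005,"turn":0},{"gripper":0,"tx":0,"ty":0,"tz":-0.005,"turn":0}]'
python3 - <<'E'
from ax import *
f=run(g=(.55,-.15)); cv2.imwrite("pics/s12.png",cv2.resize(f['pixels'][170:320,220:420,::-1],None,fx=4,fy=4,interpolation=cv2.INTER_CUBIC))
E
```

```text
time_s: 17.18
tcp_pos: [0.6634, -0.1507, 0.0402]
eef_rot: [[0.034, -0.0, 0.999], [-0.999, 0.0, 0.034], [-0.0, -1.0, -0.0]]
contact_force: [1.2, 0.1, 1.1]
width: 0.0002
time_s: 17.8
tcp_pos: [0.6395, -0.1515, 0.041]
eef_rot: [[0.034, 0.002, 0.999], [-0.999, -0.0, 0.034], [0.0, -1.0, 0.002]]
contact_force: [2.9, -0.4, 2.2]
width: -0.0002
side 0.75 axle [ 0.5416 -0.153   0.0074] in vb 0.0307 0.0019 skew -0.028 z 0.0238 rms 0.34
tcp in vb 0.128 0.0 0.0407
```

View pics/s12.png

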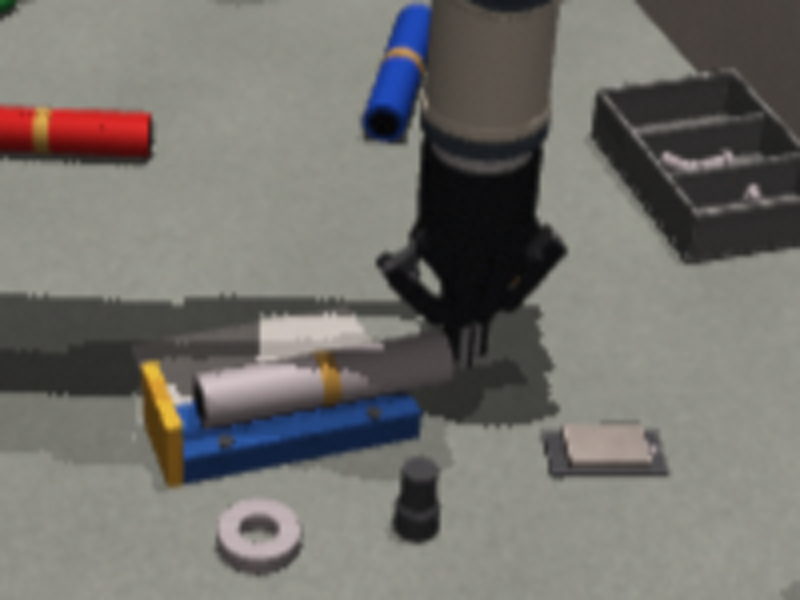

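Pushing works, with 3 N on the tool and about 26 mm left to go.

```bash
python3 -m pendant '[{"gripper":0,"tx":0,"ty":0,"tz":-0.004,"turn":0},{"gripper":0,"tx":0,"ty":0,"tz":-0.004,"turn":0},{"gripper":0,"tx":0,"ty":0,"tz":-0.004,"turn":0},{"gripper":0,"tx":0,"ty":0,"tz":-0.004,"turn":0},{"gripper":0,"tx":0,"ty":0,"tz":-0.003,"turn":0}]'
python3 -m pendant '[{"gripper":0,"tx":0,"ty":0,"tz":-0.001,"turn":0},{"gripper":0,"tx":0,"ty":0,"tz":-0.001,"turn":0},{"gripper":0,"tx":0,"ty":0,"tz":-0.001,"turn":0},{"gripper":0,"tx":0,"ty":0,"tz":-0.001,"turn":0},{"gripper":0,"tx":0,"ty":0,"tz":-0.001,"turn":0}]'
python3 - <<'E'
from ax import *
f=run(g=(.55,-.15)); cv2.imwrite("pics/s13.png",cv2.resize(f['pixels'][220:320,240:370,::-1],None,fx=6,fy=6,interpolation=cv2.INTER_CUBIC))
E
```

```text
time_s: 18.52
tcp_pos: [0.6199, -0.1521, 0.0403]
eef_rot: [[0.034, 0.0, 0.999], [-0.999, 0.0, 0.034], [-0.0, -1.0, 0.0]]
contact_force: [3.8, -1.0, 2.6]
width: -0.0001
time_s: 19.15
tcp_pos: [0.6151, -0.1523, 0.0403]
eef_rot: [[0.034, 0.0, 0.999], [-0.999, -0.0, 0.034], [0.0, -1.0, 0.0]]
contact_force: [4.5, 0.4, 2.4]
width: 0.0003
side 0.63 axle [ 0.5228 -0.1517  0.0532] in vb 0.012 0.0039 skew 0.018 z 0.0238 rms 1.5
tcp in vb 0.1042 0.0001 0.0403
```

View pics/s13.png

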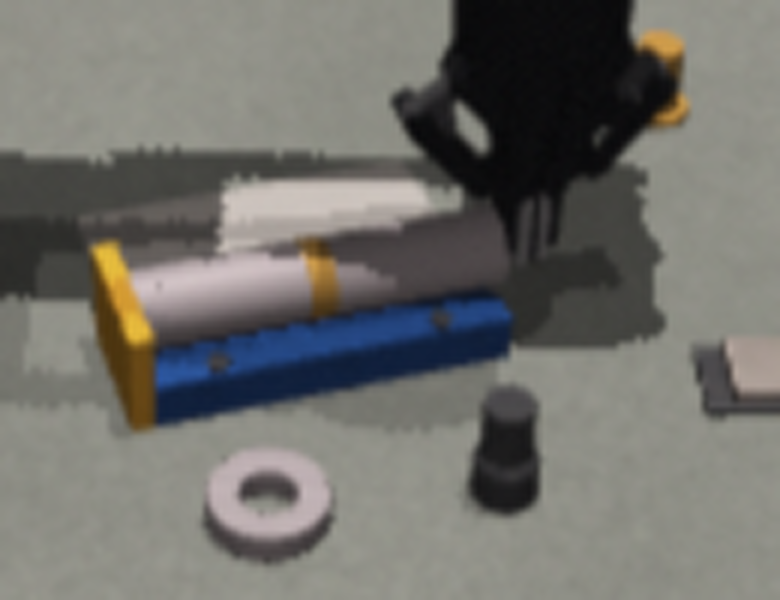

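The axle's end is close to the stop (the yellow plate spans (95–155, 245–425)), but the force hasn't jumped yet. I creep on in half-millimetre steps.

```bash
python3 -m pendant '[{"gripper":0,"tx":0,"ty":0,"tz":-0.0005,"turn":0},{"gripper":0,"tx":0,"ty":0,"tz":-0.0005,"turn":0},{"gripper":0,"tx":0,"ty":0,"tz":-0.0005,"turn":0},{"gripper":0,"tx":0,"ty":0,"tz":-0.0005,"turn":0},{"gripper":0,"tx":0,"ty":0,"tz":0,"turn":0}]' | grep -E "tcp|force"
```

```text
tcp_pos: [0.615, -0.1522, 0.0405]
contact_force: [11.8, 0.4, -1.9]
```

The TCP stopped advancing and the force rose from 4.5 to 11.8 N. The finger face is at about vb x = 90 mm, which is where the axle's end should be when it is seated. One more millimetre to confirm it is solid.

```bash
python3 -m pendant '[{"gripper":0,"tx":0,"ty":0,"tz":-0.0005,"turn":0},{"gripper":0,"tx":0,"ty":0,"tz":-0.0005,"turn":0},{"gripper":0,"tx":0,"ty":0,"tz":0,"turn":0},{"gripper":0,"tx":0,"ty":0,"tz":0,"turn":0},{"gripper":0,"tx":0,"ty":0,"tz":0,"turn":0}]' | grep -E "tcp|force"
```

```text
tcp_pos: [0.6149, -0.1521, 0.0408]
contact_force: [15.9, 0.2, -1.6]
```

Solid. I back straight off, lift well clear, and check.

```bash
python3 -m pendant '[{"gripper":0,"tx":0,"ty":0,"tz":0.002,"turn":0},{"gripper":0,"tx":0,"ty":0,"tz":0.004,"turn":0},{"gripper":0,"tx":0,"ty":0,"tz":0.01,"turn":0},{"gripper":0,"tx":0,"ty":0,"tz":0.015,"turn":0},{"gripper":0,"tx":0,"ty":-0.01,"tz":0.01,"turn":0}]'
python3 -m pendant '[{"gripper":0,"tx":0,"ty":-0.035,"tz":0,"turn":0},{"gripper":0,"tx":0,"ty":-0.035,"tz":0,"turn":0},{"gripper":0,"tx":-0.02,"ty":-0.035,"tz":0,"turn":0},{"gripper":0,"tx":-0.04,"ty":-0.03,"tz":0,"turn":0},{"gripper":0,"tx":-0.04,"ty":-0.02,"tz":0,"turn":0}]'
python3 - <<'E'
from ax import *
f=run(g=(.52,-.15)); cv2.imwrite("pics/s14.png",cv2.resize(f['pixels'][190:330,220:420,::-1],None,fx=4,fy=4,interpolation=cv2.INTER_CUBIC))
f=run("top",g=(.52,-.15)); cv2.imwrite("pics/t14.png",cv2.resize(f['pixels'][120:260,250:420,::-1],None,fx=4.2,fy=4.2,interpolation=cv2.INTER_CUBIC))
E
```

```text
time_s: 21.12
tcp_pos: [0.6526, -0.1507, 0.0483]
eef_rot: [[0.034, -0.004, 0.999], [-0.999, 0.001, 0.034], [-0.001, -1.0, -0.004]]
contact_force: [-0.8, 0.0, 0.2]
width: 0.0
time_s: 21.75
tcp_pos: [0.6498, -0.0504, 0.2066]
eef_rot: [[0.033, 0.0, 0.999], [-0.999, -0.0, 0.033], [0.0, -1.0, 0.0]]
contact_force: [0.7, 0.6, 0.1]
width: 0.0003
side 0.96 axle [ 0.523  -0.1512  0.069 ] in vb 0.0121 0.0044 skew 0.034 z 0.0238 rms 1.57
tcp in vb 0.1433 0.1038 0.2086
top 0.62 axle [ 0.5159 -0.1574  0.0257] in vb 0.0048 -0.0016 skew -0.009 z 0.0238 rms 0.83
tcp in vb 0.1424 0.1005 0.2052
```

View pics/s14.png

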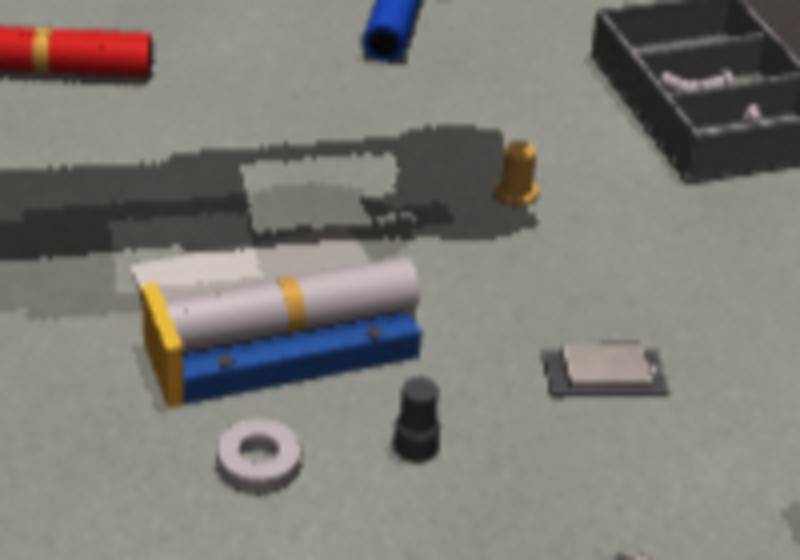

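View pics/t14.png

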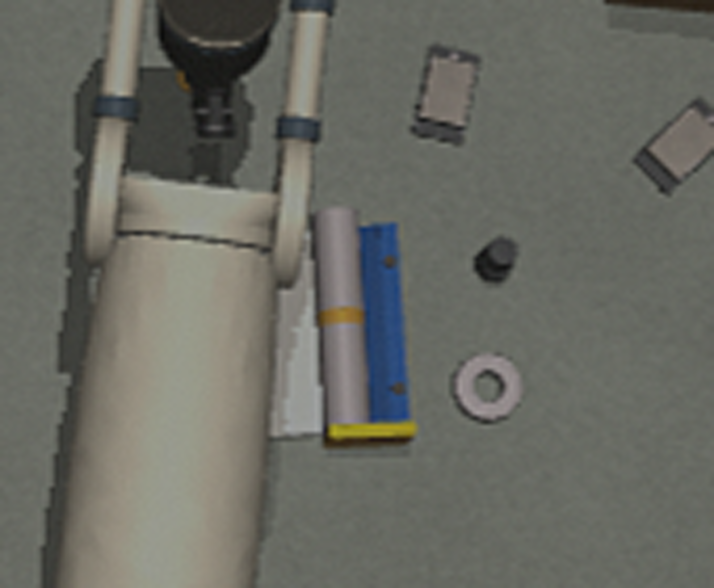

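The top view shows the axle in the groove with its end touching the yellow stop at (345,428). The fit gives vb x = 4.8 mm, y = −1.6 mm, and the seat is at 5, 0. The side view agrees, and the bystanders are where they were. Handing in.

```bash
python3 -c "
from plant import bot
print(bot.finish_job())"
```

```text
the job is handed in; nothing more can be done
None
```

The axle lies in the V-block's groove with its end against the yellow stop, and I handed the job in at about 22 s. I rolled it along the bench, up the ramp and over the lip with the two fingertips. Then I pushed it about 39 mm endways with the outside of the shut fingers, without ever gripping or lifting it.

**Checks that agreed:**
- **Stop contact:** the arm stopped advancing and the push rose from 4.5 to 16 N, with the finger at the expected axle end position (x ≈ 90 mm).
- **Final position:** the top-view fit puts the axle's middle at x = 4.8 mm, y = −1.6 mm in the V-block frame. The seat is at 5, 0.
- **Surroundings:** the arm is well clear of everything. The bystanders visible in the last pictures look where they were, by eye only. The spray can and driver were outside those last crops, but the arm did not go near them.

**Check that disagreed:** the final side-view fit gave x = 12 mm, y = 4 mm and a skew of 0.03 rad, with a poor residual. The stop hides the axle's near end from that camera, so I trusted the top view and the force instead.

**Skew on the ramp:** partway up, the axle was skewed by about 0.05 rad. I corrected it by moving the fingers along it before the lip.

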